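# Clamp the door bolt in the holding fixture

### The arm

A 6-joint arm with a two-finger parallel gripper is mounted at the origin on the work surface. World frame = base frame: x ahead of the robot, y to its left, z up, the work surface at z = 0. Lengths are in m, angles in rad, forces in N, time in s.
With the tool pointing down it reaches from about 0.35 to 0.725 m from the base axis. Payload 6 kg.
Tool frame: the origin (TCP) lies at the very end of the fingers, on their centre line; the grasp point (between the pads) lies 19 mm behind it (grip_depth is the distance from the TCP to the grasp point, in m); z points along the fingers, y is the line along which they close (so a half turn about z gives the same grasp; the last joint's range is limited). The gripper opens to 85 mm and grips with 20 to 120 N. Pads are 22 mm wide; open, the fingers measure 114 mm over their backs; the gripper's body (76 mm by 85 mm) begins 54 mm behind the grasp point. The pads swing forward as they close: fully open they stand 13 mm farther back than shut.
Start: joints at [1.618, 0.04, 0.085, 0, -1.615, -0.334], TCP at [0.17, 0.575, 0.231] pointing down, gripper open.
Joint ranges: [-2.56, 2.56], [-1.29, 2.01], [-1.08, 1.49], [-3.29, 1.98], [-2.81, -0.18], [-2.99, 2.99]. Speed limits (rad/s): [2.57, 2.57, 3.01, 3.14, 3.14, 3.14].

### API

Orientations are given as a unit quaternion [w, x, y, z].
In Python, from workcell import observe, get_image, hand_in, grip_depth gives the robot as it stands.
- The arm moves only by the tool carry_out, never from a script. Its argument "targets" is text: rows parted by semicolons, each of 7 numbers parted by spaces: the shift along the tool's x, y, z as a fraction of full scale, then the turn, a rotation vector about the tool's x, y, z as a fraction of full scale, then the closure, from 0 (fully open) to 1 (shut). In form: tx ty tz rx ry rz jaw; .... A call has 1 to 20 rows; each row is the pose to reach, as a shift and turn from the pose commanded when the call began, along the tool's axes at that moment, turning the shorter way round; what a row does not reach only later rows make up. Full scale, the value 1, is 0.75 m for a shift and pi rad for a turn. A row lasts 1/10 s, in which the tool goes at most 50 mm and 8.59 degrees, less where a joint would pass 70% of its speed; a pose out of reach is approached as far as the arm can. A call with a number of a shift or a turn outside -1 to 1 is refused whole. A call with a gripper value outside its range is refused whole. The fingers move at their own pace and stop on an object; "squeeze" is the grip in N (left out, the last holds). Time passes only in rows, so rows that repeat a pose let the fingers close. It gives the time, the measured TCP pose, the force, the opening and the grip force at its end, in the units of the state.
- observe(): the state, without advancing time (a new reading comes with each control period).
- get_image(name): name is "scene" or "top" or "wrist"; returns a dict with "img" (420x560x3 uint8, blue, green, red), "z_map" (420x560 float32, m along the optical axis (not along the pixel's ray), 0 where there is no reading), "K" (3x3 intrinsics, pixels), "cam_to_world" (4x4, takes a point from camera to world coordinates); the wrist camera has in their place "mount" (4x4, takes a point from camera to tool coordinates, whose origin is the TCP and whose axes are the flange's). Camera axes: x right, y up, looking along -z (the intrinsics and any distortion apply to the point x, -y, -z); pixel columns grow to the right and rows downward; lengths in m; the calibration is good to about 2 mm. A picture is of the moment at which its call begins: read the wrist's pose just before it.
- hand_in(): hands the job in; it is judged then, once.
The state is a dict: "clock": time; "joint_positions": joint angles; "dq": joint speeds; "joint_torque": joint torques, N m; "position": TCP position; "ee_rot": TCP orientation; "force": force on the tool from outside, world axes, zero at the start; "moment": the same for the moment, N m; "width": finger opening in m; "grasp_force": force on a finger pad.
Only numpy, scipy, OpenCV 4.12 (cv2) and the standard library are available. Lean on these libraries where they do the work, as an engineer would, in place of code of your own. Each camera call takes 0.05 s, during which the arm holds its last target. There are 200 camera calls.

### The job

Put the aluminium door bolt flat between the rails of the blue holding fixture, square end first, and slide it gently home against the yellow stop. Then push the red clamp handle down until it goes over its dead point and stays shut by itself, so that the rubber pad holds the bolt; feel for it and never press hard, on the handle or on the stop. Let go and leave everything else on the desk where it is.

Things in the scene. Friction and masses are not known exactly. Their poses are not given: they have to be found in the camera images.
- fixture: Holding fixture fixed to the desk: blue plate 220 x 90 x 12 mm. x axis level from the loading end to the handle end, y across, z up; origin at desk level under the clamp arm's pivot (plate from x = -145 to +75). Two steel cheeks (y = +-12, x = -18 to 57, to 87 above the desk) carry the clamp. The open arm stands up at x = 0 or leans to -x, its pad then at most 62 out and at least 70 above the desk
- channel (a point): Middle of the channel's floor, on the plate's top (12 above the desk), at x = -77 of the fixture. The channel runs along the fixture's x between two steel rails, 95 long, 38 apart, 6 tall (tops 18 above the desk); it is open at the loading end (-x) and above
- stop: Yellow end stop at the inner end of the channel, 44 wide, 16 tall. Origin: middle of the lower edge of the face that the bolt meets, on the plate's top, at x = -25 of the fixture; axes as the fixture's, the bolt comes from -x. It is rigid; more than 30 N between bolt and stop spoils it
- pad: Black rubber pad, 16 across, on a sprung spindle under the end of the steel clamp arm; origin at the centre of its face. As the handle closes it comes down on the bolt's top, 30 from the stop (x = -55 of the fixture), and yields by up to 5. Shut, it presses with 10 to 20 N
- handle: Clamp handle: flat steel lever with a round red grip, 18 thick, from 51 to 117 along it. Origin at its pivot (x = +40 of the fixture, 75 above the desk); own x axis along the lever. At the start it points to the fixture's +x side and 30 to 75 degrees up. It closes by swinging down about the pivot; while open it stays where it is left. More than 25 N on it bends it
- grip (a point): Middle of the red grip, on the lever's axis, 85 from the pivot. Push here takes 1 N of friction, up to 4 to 7 N before the dead point; then the handle runs on by itself to a rubbery stop some 0.08 rad past it: 2 to 4 N more per mm there. 9 N felt means home. Home is unmarked and differs each time, from 10 degrees below level to 25 above. Released before the dead point it springs back
- bolt: Aluminium door bolt, a bar 110 long, 32 wide, 24 tall, 0.2 to 0.3 kg, flat on the desk to the right of the fixture; origin under its centre, x axis towards its square end (x = +55); the other end is rounded from x = -39 on. Grip it across its 32 width at x = -25 (clear of the open clamp arm), fingertips at least 7 above its underside (clear of the rails)
- bolt_center (a point): Centre of the bolt, half-way up (12 above its underside)
- bolt_heel (a point): Middle of the bolt's square end face, half-way up (12 above its underside)
- tape_dispenser: red tape dispenser, 150 x 55 x 80; origin under its centre. A bystander: leave it alone
- tumbler: empty clear glass tumbler, 72 wide, 105 tall; origin under its centre. A bystander: leave it alone
- hole_punch: stainless steel two-hole punch, 130 x 120 x 70; origin under its centre. A bystander: leave it alone
- padlock: brass padlock standing upright, 45 wide, 72 tall; origin under its centre. A bystander: leave it alone
- screwdriver: screwdriver lying on the desk; a bystander: leave it alone
There are look-alikes about, which are no part of the job. Several things have the shape of the bolt; the one meant has the colours described above.

How it is judged:
By the outcome, as a careful person would: the job done as asked, in the order asked, and still so for the second after the job is handed in, with the robot touching nothing.
It also fails if it takes over 72 s, if anything falls off the work surface, if the arm or the gripper's body presses on something with over 40 N, if the wrist force passes 120 N, or if a joint passes its speed limit or range.

## Working session

There is one attempt and no reset: what is moved stays moved. The work goes in short steps, Python scripts to look and compute and a tool call to move; the robot and the scene stay as the last step left them, time stands still between calls to the robot, and variables do not carry over. Pictures are saved under pics/ and viewed, at most 10 in all, crops included, and the job is handed in when it is done.

Besides the shell and the picture viewer there is one more tool, called after "Emit:" in YAML: its name, and indented under it one key for each argument. carry_out: Moves the arm, as the interface text tells. Its arguments: {"type":"object","properties":{"targets":{"type":"string"},"squeeze":{"type":"number"}},"required":["targets"]}

```bash
mkdir -p pics; ls
cat > h.py <<'E'
import numpy as np, cv2
from scipy.spatial.transform import Rotation as R
from workcell import observe,get_image,hand_in,grip_depth
def rot(s): q=s["ee_rot"]; return R.from_quat([q[1],q[2],q[3],q[0]])
def cam(name):
    s=observe(); d=get_image(name)
    if name=="wrist":
        T=np.eye(4);T[:3,:3]=rot(s).as_matrix();T[:3,3]=s["position"]
        d["cam_to_world"]=T@np.array(d["mount"])
    return d
def ray(d,u,v):
    K=np.array(d["K"]);T=np.array(d["cam_to_world"])
    u=np.atleast_1d(u).astype(float);v=np.atleast_1d(v).astype(float)
    c=np.stack([(u-K[0,2])/K[0,0],-(v-K[1,2])/K[1,1],-np.ones_like(u)],1)
    return T[:3,3],c@T[:3,:3].T
def onplane(d,u,v,z):
    o,r=ray(d,u,v); return o+r*((z-o[2])/r[:,2])[:,None]
def pts(d):
    v,u=np.mgrid[0:420,0:560]; o,r=ray(d,u.ravel(),v.ravel())
    return (o+r*d["z_map"].ravel()[:,None]).reshape(420,560,3)
def move(p,Rt=None):
    """shift/turn in fractions from present pose to TCP p, rotation Rt"""
    s=observe();r=rot(s)
    t=r.inv().apply(np.array(p)-s["position"])/.75
    w=(r.inv()*Rt).as_rotvec()/np.pi if Rt is not None else np.zeros(3)
    return np.round(np.r_[t,w],4)
E
python3 - <<'E'
from h import *
s=observe();print(s,grip_depth)
a=cam("scene");b=cam("top")
for n,d in(("scene",a),("top",b)):
    cv2.imwrite(f"pics/{n}0.png",d["img"]);print(n,d.keys(),d["K"],np.round(d["cam_to_world"],3))
np.save("top0.npy",b,allow_pickle=True);np.save("scene0.npy",a,allow_pickle=True)
E
```

```text
pics
{'clock': 0.0, 'joint_positions': array([ 1.61767847e+00,  4.08435988e-02,  8.38134017e-02, -4.38520533e-04,
       -1.61550068e+00, -3.33697956e-01]), 'dq': array([-0.00104519,  0.00048075,  0.00095796,  0.00068767, -0.00123665,
        0.00033911]), 'joint_torque': array([ 1.44201599e-04, -3.68198097e+01,  3.47413731e+01,  6.93247542e+00,
       -5.37763262e-03,  9.62457079e-06]), 'position': array([0.16957759, 0.57520126, 0.23026721]), 'ee_rot': array([ 8.93053467e-04,  9.89735674e-01, -1.42907294e-01, -5.10557573e-05]), 'force': array([ 1.18484772,  0.24259247, -0.21761068]), 'moment': array([-0.00139404, -0.02429226, -0.06872451]), 'grasp_force': 0.0, 'width': 0.08534794794938913} 0.0187
scene dict_keys(['img', 'z_map', 'K', 'cam_to_world']) [[531.43556644   0.         271.11502562]
 [  0.         531.43556644 208.31283575]
 [  0.           0.           1.        ]] [[-0.296 -0.545  0.785  1.675]
 [ 0.955 -0.176  0.238  0.358]
 [ 0.009  0.82   0.572  0.94 ]
 [ 0.     0.     0.     1.   ]]
top dict_keys(['img', 'z_map', 'K', 'cam_to_world']) [[480.09814918   0.         277.96538537]
 [  0.         480.09814918 214.78388227]
 [  0.           0.           1.        ]] [[-0.014  0.991 -0.134  0.342]
 [-1.    -0.012  0.013  0.032]
 [ 0.012  0.134  0.991  1.481]
 [ 0.     0.     0.     1.   ]]
```

View pics/scene0.png

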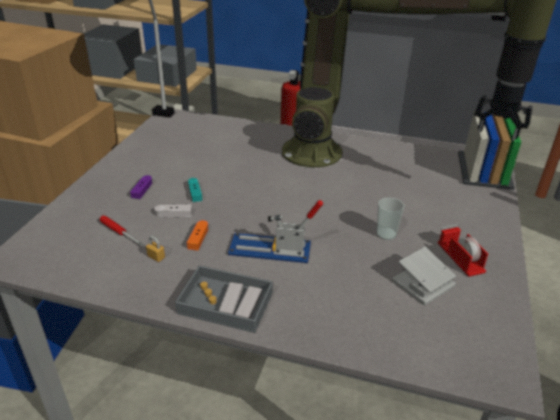

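View pics/top0.png

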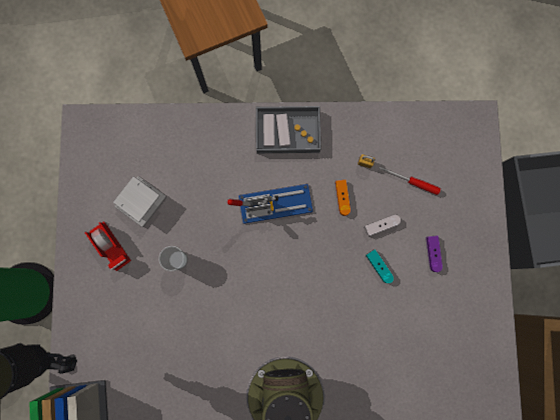

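Candidates for the bolt, in the top view:
- light grey bar, (383,225)
- orange bar, (343,197)
- teal bar, (380,267)
- purple bar, (434,253)
- two pale bars in the tray, (268,129) and (283,129)

The aluminium bar lying on the desk at (383,225) fits the description. I'll check it in a close crop and measure it.

Run:
```python
from h import *
b=np.load("top0.npy",allow_pickle=True).item()
im=b["img"]; hsv=cv2.cvtColor(im,cv2.COLOR_BGR2HSV)
def rect(mask,z,name):
    n,l,st,c=cv2.connectedComponentsWithStats(mask.astype(np.uint8))
    i=1+np.argmax(st[1:,4]); v,u=np.nonzero(l==i)
    w=onplane(b,u,v,z)[:,:2].astype(np.float32)*1000
    r=cv2.minAreaRect(w); print(name,st[i,4],r,np.round(cv2.boxPoints(r),1).tolist(),w.mean(0)); return w
reg=np.zeros((420,560),bool); reg[210:242,360:406]=1
rect(reg&(im.min(2)>150),.024,"bolt")
P=pts(b); print("bolt h",np.median(P[223:228,378:388,2]), "plate h",P[208:212,300:306,2].mean())
reg[:]=0;reg[175:230,225:320]=1
blue=reg&(hsv[...,0]>100)&(hsv[...,0]<125)&(hsv[...,1]>130)
w=rect(blue,.012,"fixture")
red=reg&((hsv[...,0]<8)|(hsv[...,0]>172))&(hsv[...,1]>130); v,u=np.nonzero(red); print("red top",u.mean(),v.mean(),u.min(),u.max())
yel=reg&(hsv[...,0]>18)&(hsv[...,0]<35)&(hsv[...,1]>140); v,u=np.nonzero(yel); print("yel",u.mean(),v.mean(),len(u), onplane(b,u.mean(),v.mean(),.028))
a=np.load("scene0.npy",allow_pickle=True).item(); h2=cv2.cvtColor(a["img"],cv2.COLOR_BGR2HSV)
m=((h2[...,0]<8)|(h2[...,0]>172))&(h2[...,1]>130); m[:,:300]=0;m[:,330:]=0;m[:195]=0;m[225:]=0
v,u=np.nonzero(m);print("red scene",u.mean(),v.mean())
c1=cv2.resize(im[165:255,220:410],None,fx=4,fy=4,interpolation=cv2.INTER_CUBIC)
c2=cv2.resize(a["img"][190:270,140:335],None,fx=4,fy=4,interpolation=cv2.INTER_CUBIC)[:240]
cv2.imwrite("pics/crop1.png",c1)
cv2.imwrite("pics/crop2.png",cv2.resize(a["img"][190:270,140:335],None,fx=4,fy=4,interpolation=cv2.INTER_CUBIC))
```

```text
bolt 295 ((506.92120361328125, -309.8439636230469), (29.735584259033203, 105.47900390625), 19.946292877197266) [[475.0, -265.29998779296875], [510.8999938964844, -364.5], [538.9000244140625, -354.29998779296875], [502.8999938964844, -255.1999969482422]] [ 506.14694 -308.66336]
bolt h 0.02628445921744238 plate h 0.013568186962673775
fixture 1026 ((577.2706298828125, 18.858421325683594), (87.94600677490234, 216.99705505371094), 8.938364028930664) [[517.0, 119.19999694824219], [550.7000122070312, -95.19999694824219], [637.5999755859375, -81.5], [603.9000244140625, 132.89999389648438]] [578.7732    -4.551122]
red top 234.67088607594937 202.13924050632912 227 242
yel 271.1 205.6 20 [[0.56762531 0.03246268 0.028     ]]
red scene 314.72072072072075 208.77477477477478
```

View pics/crop1.png

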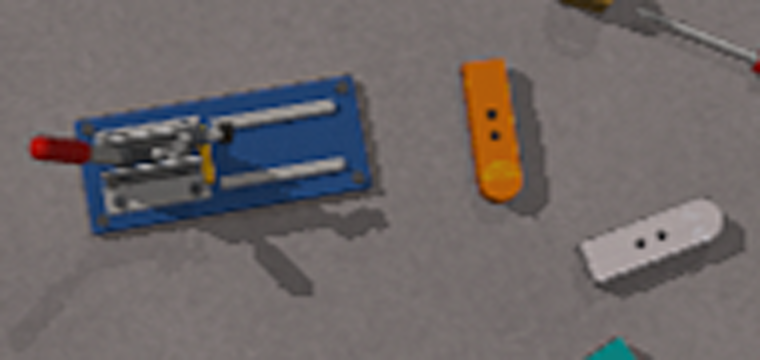

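View pics/crop2.png

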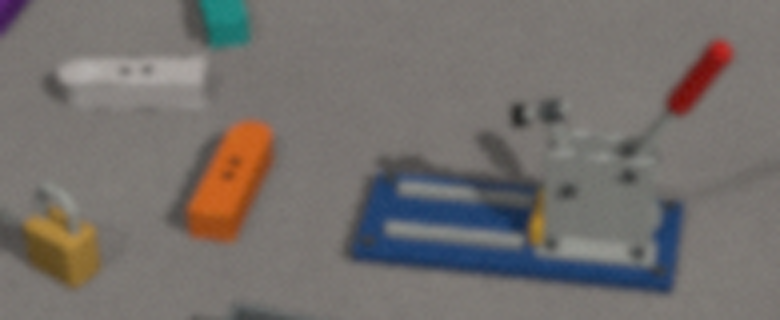

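The crops show the aluminium bar with its square end towards the fixture and its rounded end to the right. The fixture's handle is up at about 45°, and its arm leans back over the channel. Next I hover over the bolt.

```bash
cat >> h.py <<'E'
def down(deg): # tool down, tool x at yaw deg
    a=np.radians(deg); x=np.array([np.cos(a),np.sin(a),0]); z=np.array([0,0,-1.])
    return R.from_matrix(np.stack([x,np.cross(z,x),z],1))
E
python3 - <<'E'
from h import *
print(move([.42,.2,.26],down(-45)));print(move([.5155,-.333,.26],down(-70)));print(move([.5155,-.333,.17],down(-70)))
E
```

```text
[ 4.618e-01  3.855e-01 -3.880e-02  5.000e-04 -2.000e-04  1.587e-01]
[ 7.8490e-01  1.0311e+00 -3.7700e-02  5.0000e-04 -3.0000e-04  2.9760e-01]
[ 7.849e-01  1.031e+00  8.230e-02  5.000e-04 -3.000e-04  2.976e-01]
```

Emit:
carry_out:
  targets: "0.462 0.386 -0.039 0 0 0.159 0;0.462 0.386 -0.039 0 0 0.159 0;0.462 0.386 -0.039 0 0 0.159 0;0.462 0.386 -0.039 0 0 0.159 0;0.462 0.386 -0.039 0 0 0.159 0;0.462 0.386 -0.039 0 0 0.159 0;0.462 0.386 -0.039 0 0 0.159 0;0.462 0.386 -0.039 0 0 0.159 0;0.462 0.386 -0.039 0 0 0.159 0;0.462 0.386 -0.039 0 0 0.159 0;0.462 0.386 -0.039 0 0 0.159 0;0.785 0.99 -0.038 0 0 0.298 0;0.785 0.99 -0.038 0 0 0.298 0;0.785 0.99 -0.038 0 0 0.298 0;0.785 0.99 -0.038 0 0 0.298 0;0.785 0.99 -0.038 0 0 0.298 0;0.785 0.99 -0.038 0 0 0.298 0;0.785 0.99 -0.038 0 0 0.298 0;0.785 0.99 -0.038 0 0 0.298 0;0.785 0.99 -0.038 0 0 0.298 0"

```text
clock: 2.1
position: [0.5122, -0.2412, 0.2595]
ee_rot: [-0.0, 0.819, -0.573, -0.0]
force: [1.2, 0.1, 0.9]
width: 0.0854
grasp_force: 0.0
```

Run:
```python
from h import *
print(observe()["position"]);print(move([.5155,-.333,.17],down(-70)))
```

```text
[ 0.51216513 -0.24123899  0.25945143]
[1.165e-01 3.780e-02 1.192e-01 0.000e+00 1.000e-04 4.000e-04]
```

Emit:
carry_out:
  targets: "0.1165 0.038 0.119 0 0 0 0;0.1165 0.038 0.119 0 0 0 0;0.1165 0.038 0.119 0 0 0 0;0.1165 0.038 0.119 0 0 0 0;0.1165 0.038 0.119 0 0 0 0"

```text
clock: 2.6
position: [0.5149, -0.3317, 0.1702]
ee_rot: [0.0, 0.819, -0.574, -0.001]
force: [-0.2, 0.2, 1.0]
width: 0.0855
grasp_force: 0.0
```

Run:
```python
from h import *
print(observe()["position"])
d=cam("wrist");cv2.imwrite("pics/w1.png",d["img"]);np.save("w1.npy",d,allow_pickle=True)
print(d["K"],np.round(d["cam_to_world"],3))
im=d["img"];print(im[::60,::80].min(2))
```

```text
[ 0.51488534 -0.33167542  0.17015835]
[[300.72137138   0.         282.425343  ]
 [  0.         300.72137138 208.36524185]
 [  0.           0.           1.        ]] [[-0.94   0.323  0.111  0.544]
 [-0.341 -0.891 -0.3   -0.41 ]
 [ 0.002 -0.32   0.947  0.313]
 [ 0.     0.     0.     1.   ]]
[[123 121 122  31 117  83 116]
 [123 123 122 120 118  87 123]
 [122 121 110 122 119 112  52]
 [114  45 120 120 118 123 118]
 [120 119 123 122 112  83 120]
 [ 49 119  70 120 114  66 111]
 [176  18  19 118 119  19  23]]
```

View pics/w1.png

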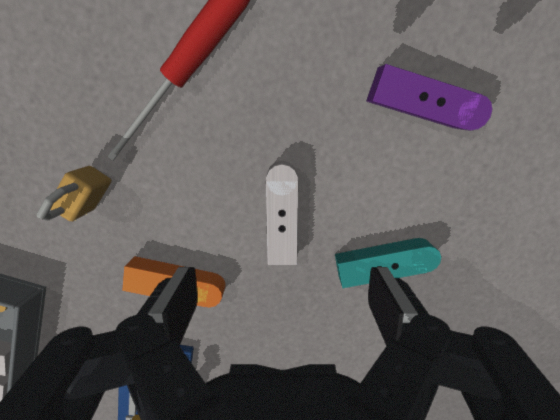

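The bolt stands almost vertical at (282,215), rounded end up and square end at (282,264), midway between the fingers. I measure it from here.

Run:
```python
from h import *
d=np.load("w1.npy",allow_pickle=True).item();im=d["img"]
m=np.zeros((420,560),np.uint8);m[155:275,255:310]=(im[155:275,255:310].min(2)>150)
m=cv2.morphologyEx(m,cv2.MORPH_CLOSE,np.ones((9,9)))
v,u=np.nonzero(m);w=(onplane(d,u,v,.024)[:,:2]*1000)
r=cv2.minAreaRect(w.astype(np.float32));print(r,u.min(),u.max(),v.min(),v.max())
bp=cv2.boxPoints(r);print(bp)
# side midline fit: mean col per row in straight part
rows=np.arange(200,258);c=np.array([u[v==q].mean() for q in rows]);L=onplane(d,c,rows,.024)[:,:2]
k=np.polyfit(L[:,1],L[:,0],1);ax=np.array([k[0],1])/np.hypot(k[0],1)
print("yaw",np.degrees(np.arctan2(ax[1],ax[0])))
heel=onplane(d,c[-1],v.max()+.5,.024)[0,:2];print("heel",heel)
ctr=heel-ax*.055;g=ctr-ax*.025;print("ctr",ctr,"grasp",g)
yaw=np.degrees(np.arctan2(ax[1],ax[0]))-180
print(move([*g,.04],down(yaw)),move([*g,.0085],down(yaw)))
print(np.median(pts(d)[215:250,275:290,2]))
```

```text
((507.4863586425781, -308.5091247558594), (31.17530059814453, 107.94898986816406), 20.115503311157227) 266 297 165 264
[[ 474.287   -263.1878 ]
 [ 511.41214 -364.55206]
 [ 540.6857  -353.83044]
 [ 503.56058 -252.46619]]
yaw 110.20189528769627
heel [ 0.48831859 -0.25745627]
ctr [ 0.5073117  -0.30907276] grasp [ 0.51594493 -0.3325348 ]
[ 0.0013 -0.0002  0.1754 -0.0002 -0.0003 -0.001 ] [ 1.300e-03 -2.000e-04  2.174e-01 -2.000e-04 -3.000e-04 -1.000e-03]
0.02443406842831297
```

Emit:
carry_out:
  targets: "0.001 0 0.06 0 0 0 0;0.001 0 0.12 0 0 0 0;0.001 0 0.175 0 0 0 0;0.001 0 0.2 0 0 0 0;0.001 0 0.216 0 0 0 0;0.001 0 0.216 0 0 0 0;0.001 0 0.216 0 0 0 1;0.001 0 0.216 0 0 0 1;0.001 0 0.216 0 0 0 1;0.001 0 0.216 0 0 0 1;0.001 0 0.216 0 0 0 1;0.001 0 0.216 0 0 0 1;0.001 0 0.216 0 0 0 1;0.001 0 0.216 0 0 0 1"
  squeeze: 45

```text
clock: 4.05
position: [0.5155, -0.3338, 0.0102]
ee_rot: [-0.0, 0.819, -0.574, 0.001]
force: [1.0, 1.4, 5.6]
width: 0.0309
grasp_force: 46.7
```

Run:
```python
from h import *
print(move([.5155,-.3338,.15],down(-70)),move([.5974,-.1096,.14],down(-81.06)))
```

```text
[ 0.0003 -0.0002 -0.1865 -0.0005 -0.0006 -0.0003] [-0.2434 -0.2048 -0.1732 -0.0006 -0.0005  0.0611]
```

Emit:
carry_out:
  targets: "0 0 -0.06 0 0 0 1;0 0 -0.12 0 0 0 1;0 0 -0.18 0 0 0 1;-0.06 -0.05 -0.18 0 0 0.02 1;-0.12 -0.1 -0.176 0 0 0.04 1;-0.18 -0.15 -0.176 0 0 0.061 1;-0.243 -0.205 -0.176 0 0 0.061 1;-0.243 -0.205 -0.176 0 0 0.061 1;-0.243 -0.205 -0.176 0 0 0.061 1;-0.243 -0.205 -0.176 0 0 0.061 1"

```text
clock: 5.05
position: [0.5967, -0.1087, 0.1393]
ee_rot: [0.001, 0.761, -0.649, -0.001]
force: [-0.2, -0.1, -3.3]
width: 0.0308
grasp_force: 46.1
```

Run:
```python
from h import *
s=observe();print(s["position"],s["width"],s["grasp_force"],s["force"])
d=cam("wrist");cv2.imwrite("pics/w2.png",d["img"]);np.save("w2.npy",d,allow_pickle=True)
```

```text
[ 0.59668762 -0.10872392  0.13931189] 0.03080964396827706 46.09649027232081 [-0.17631122 -0.14525904 -3.34121817]
```

View pics/w2.png

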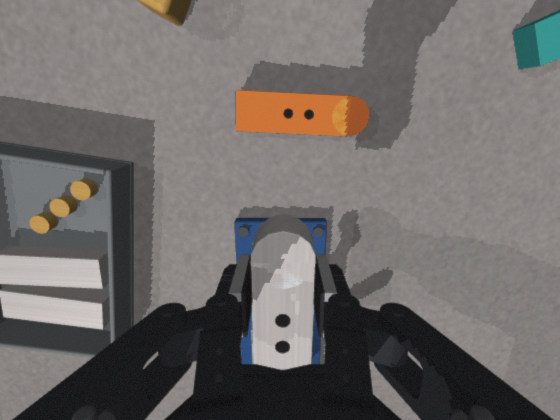

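Run:
```python
from h import *
d=np.load("w2.npy",allow_pickle=True).item();im=d["img"];hsv=cv2.cvtColor(im,cv2.COLOR_BGR2HSV)
bl=(hsv[...,0]>100)&(hsv[...,0]<125)&(hsv[...,1]>130)
# loading edge: first blue row per column
e=[];us=np.arange(242,322,3)
for u in us: e.append(np.nonzero(bl[200:240,u])[0][0]+200-.5)
E=onplane(d,us,e,.012)[:,:2];k=np.polyfit(E[:,0],E[:,1],1)
print("edge yaw+90",np.degrees(np.arctan(k[0]))+90, np.abs(np.polyval(k,E[:,0])-E[:,1]).max())
rows=np.arange(222,262);l=[np.nonzero(bl[r,225:340])[0].min()+225-.5 for r in rows];rr=[np.nonzero(bl[r,225:340])[0].max()+225.5 for r in rows]
A=onplane(d,l,rows,.012)[:,:2];B=onplane(d,rr,rows,.012)[:,:2]
for X in(A,B):
    q=np.polyfit(X[:,1],X[:,0],1);print("side yaw",90-np.degrees(np.arctan(q[0])))
W=np.hypot(*(A-B).mean(0));print("width",W)
mid=(A+B).mean(0)/2;a=np.radians(98.94);ax=np.array([np.cos(a),np.sin(a)]);n=np.array([-ax[1],ax[0]])
print("lateral off vs est",(mid-[.5718,.0534])@n*1000,"edge x",(E.mean(0)-[.5718,.0534])@ax*1000)
# far top-view check of sides uses top0
# bolt in hand
s=observe();p=s["position"];zt=p[2]-.0102+.024
g=cv2.cvtColor(im,cv2.COLOR_BGR2GRAY);T=np.array(d["cam_to_world"])
for r in (290,330,350):
    print(r,[int(x) for x in np.nonzero((hsv[r,:,1]<40)&(g[r]>130))[0][[0,-1]]] if 1 else 0)
c=onplane(d,[282,282],[320,347],zt)[:,:2];print("holes",c,"lat from tcp",(c-p[:2])@n*1000,(c-p[:2])@ax*1000)
np.set_printoptions(suppress=True)
x=ray(d,282.5,321);print(np.round(d["z_map"][340,270:295:6],3),zt)
```

```text
Traceback (most recent call last):
IndexError: index 0 is out of bounds for axis 0 with size 0
```

Run:
```python
from h import *
d=np.load("w2.npy",allow_pickle=True).item();im=d["img"];hsv=cv2.cvtColor(im,cv2.COLOR_BGR2HSV)
bl=(hsv[...,0]>100)&(hsv[...,0]<130)&(hsv[...,1]>100)
us=np.array([u for u in range(240,323,2) if bl[205:235,u].any()]);e=[np.nonzero(bl[205:235,u])[0][0]+205-.5 for u in us]
E=onplane(d,us,e,.012)[:,:2];k=np.polyfit(E[:,0],E[:,1],1)
print(len(us),"edge yaw",np.degrees(np.arctan(k[0]))+90,np.abs(np.polyval(k,E[:,0])-E[:,1]).max())
rows=[r for r in range(222,262) if bl[r,230:245].any() and bl[r,318:335].any()]
l=[np.nonzero(bl[r,225:340])[0].min()+225-.5 for r in rows];rr=[np.nonzero(bl[r,225:340])[0].max()+225.5 for r in rows]
A=onplane(d,l,rows,.012)[:,:2];B=onplane(d,rr,rows,.012)[:,:2]
for X in(A,B):
    q=np.polyfit(X[:,1],X[:,0],1);print("side yaw",90-np.degrees(np.arctan(q[0])))
a=np.radians(98.94);ax=np.array([np.cos(a),np.sin(a)]);n=np.array([-ax[1],ax[0]])
mid=(A+B).mean(0)/2
print(len(rows),"width",(A-B).mean(0)@n,"lateral off vs est",(mid-[.5718,.0534])@n*1000,"edge x",(E.mean(0)-[.5718,.0534])@ax*1000)
p=observe()["position"];zt=p[2]+.0138
c=onplane(d,[282.5,282.5],[320,347],zt)[:,:2];print("holes rel tcp lat",(c-p[:2])@n*1000,"along",(c-p[:2])@ax*1000,"tcp lat",(p[:2]-[.5718,.0534])@n*1000)
for r in (340,355): print(r,hsv[r,235:330:4,1],hsv[r,235:330:4,2])
```

```text
25 edge yaw 98.37862316913852 0.0009602753302575401
side yaw 98.50794334129571
side yaw 98.16879661261262
33 width -0.08871402588377318 lateral off vs est -1.419482069105341 edge x -145.9811360319142
holes rel tcp lat [-0.53121794 -0.50538668] along [22.34252073 39.79942222] tcp lat 0.8703983135388663
340 [ 29  17 159 153  82  10  10  10  10  13  10  11   8  12   9   9  11   9
   9   8 161 147   9  61] [ 26  30 127 130 137 195 179 181 182 181 180 169 136 177 193 196 191 192
 195 164  81  80  89  25]
355 [  9   8 160 154 107   9  11  11  10   8   9  10  11  11  11   9  12   9
   9   9 151 125  11  26] [ 28  31 123 126 133 194 188 193 197 191 193 195 194 194 191 197 190 190
 195 146 115  98  90  29]
```

Run:
```python
from h import *
t=down(-81.4)
for z in(.139,.03,.024,.0215):print(move([.5969,-.0995,z],t))
```

```text
[-0.0133 -0.0025  0.0009  0.0006  0.0001  0.0021]
[-1.330e-02 -2.800e-03  1.462e-01  6.000e-04  1.000e-04  2.100e-03]
[-1.330e-02 -2.900e-03  1.542e-01  6.000e-04  1.000e-04  2.100e-03]
[-1.330e-02 -2.900e-03  1.575e-01  6.000e-04  1.000e-04  2.100e-03]
```

Emit:
carry_out:
  targets: "-0.013 -0.003 0 0 0 0.002 1;-0.013 -0.003 0 0 0 0.002 1;-0.013 -0.003 0.04 0 0 0.002 1;-0.013 -0.003 0.08 0 0 0.002 1;-0.013 -0.003 0.12 0 0 0.002 1;-0.013 -0.003 0.146 0 0 0.002 1;-0.013 -0.003 0.146 0 0 0.002 1"

```text
clock: 5.8
position: [0.5952, -0.1003, 0.0274]
ee_rot: [0.002, 0.758, -0.653, -0.003]
force: [-0.2, 0.0, -2.5]
width: 0.0309
grasp_force: 46.0
```

Run:
```python
from h import *
s=observe();print(s["position"],s["force"],s["moment"])
d=cam("wrist");cv2.imwrite("pics/w3.png",d["img"]);np.save("w3.npy",d,allow_pickle=True)
for z in(.027,.024,.0225,.021):print(move([.5969,-.0995,z],down(-81.4)))
```

```text
[ 0.59518299 -0.1003057   0.02735459] [-0.22197908  0.04440865 -2.50550362] [-0.12964797  0.04760994 -0.04410263]
[-0.0012 -0.0004  0.004   0.001  -0.0001 -0.0003]
[-0.0012 -0.0005  0.008   0.001  -0.0001 -0.0003]
[-0.0012 -0.0005  0.01    0.001  -0.0001 -0.0003]
[-0.0012 -0.0005  0.012   0.001  -0.0001 -0.0003]
```

View pics/w3.png

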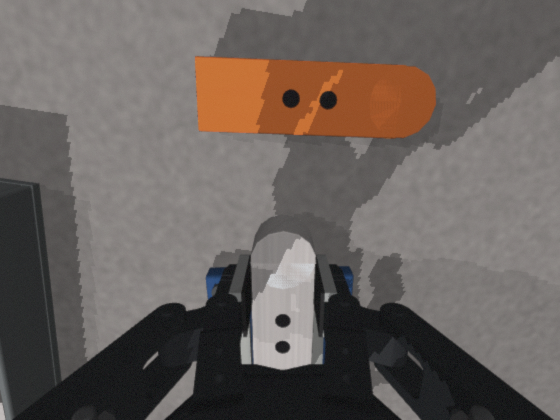

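Run:
```python
from h import *
p=observe()["position"];print(p)
d=np.load("w3.npy",allow_pickle=True).item();im=d["img"];hsv=cv2.cvtColor(im,cv2.COLOR_BGR2HSV)
bl=(hsv[...,0]>100)&(hsv[...,0]<130)&(hsv[...,1]>90)
a=np.radians(98.6);ax=np.array([np.cos(a),np.sin(a)]);n=np.array([-ax[1],ax[0]])
for r in(275,280,285,290):
    x=np.nonzero(bl[r,195:365])[0]+195
    if len(x): 
        q=onplane(d,[x.min()-.5,x.max()+.5],[r,r],.012)[:,:2];print(r,x.min(),x.max(),(q-p[:2])@n*1000,(q-p[:2])@ax*1000)
for r in(250,258,350):
    x=np.nonzero((hsv[r,:,1]<25)&(hsv[r,:,2]>100))[0];x=x[(x>235)&(x<335)]
    q=onplane(d,[x.min()-.5,x.max()+.5,282.5],[r,r,r],p[2]+.0138)[:,:2];print(r,x.min(),x.max(),(q-p[:2])@n*1000)
```

```text
[ 0.59670722 -0.10042474  0.03001404]
275 207 352 [-44.26089788  43.44888227] [12.78590073 13.33260792]
280 206 352 [-45.1481784   43.70048589] [16.22316304 16.79034924]
285 207 352 [-44.83478763  43.95519456] [19.71041507 20.29076272]
290 207 351 [-45.12705648  43.59877259] [23.23691098 23.83053325]
250 241 313 [-18.39863854  15.60418041   1.14918994]
258 251 315 [-13.89834636  16.67621769   1.14098234]
350 241 321 [-21.12806464  21.66114172   1.03395629]
```

By rays, the plate's middle and the bolt's midline now agree to about 0.1 mm. The picture was taken while the arm was still settling. Next I lower and feel for the floor.

Emit:
carry_out:
  targets: "0 0 0.004 0 0 0 1;0 0 0.008 0 0 0 1;0 0 0.0095 0 0 0 1;0 0 0.0095 0 0 0 1;0 0 0.0095 0 0 0 1"

```text
clock: 6.35
position: [0.598, -0.0997, 0.0244]
ee_rot: [-0.0, 0.758, -0.652, 0.0]
force: [0.3, 0.0, -2.3]
width: 0.0312
grasp_force: 46.1
```

Run:
```python
from h import *
s=observe();print(s["position"],s["force"],s["moment"])
```

```text
[ 0.59801255 -0.09970127  0.02444055] [ 0.34222772  0.02690871 -2.34588832] [-0.06865745 -0.0093419   0.00261761]
```

Emit:
carry_out:
  targets: "0 0 0.0013 0 0 0 1;0 0 0.0013 0 0 0 1"

```text
clock: 6.55
position: [0.5978, -0.0997, 0.0231]
ee_rot: [0.0, 0.758, -0.652, 0.0]
force: [0.4, 1.0, -2.4]
width: 0.0309
grasp_force: 46.1
```

Emit:
carry_out:
  targets: "0 0 0.0013 0 0 0 1;0 0 0.0013 0 0 0 1"

```text
clock: 6.75
position: [0.5979, -0.0998, 0.0222]
ee_rot: [-0.0, 0.758, -0.652, 0.0]
force: [0.3, 0.3, -1.5]
width: 0.0306
grasp_force: 46.2
```

Emit:
carry_out:
  targets: "0 0 0.0013 0 0 0 1;0 0 0.0013 0 0 0 1"

```text
clock: 6.95
position: [0.598, -0.0998, 0.0221]
ee_rot: [-0.0, 0.758, -0.652, 0.0]
force: [-3.4, 0.9, 4.2]
width: 0.0305
grasp_force: 46.9
```

Emit:
carry_out:
  targets: "0 0 -0.001 0 0 0 1;-0.01 0 -0.001 0 0 0 1;-0.02 0 -0.001 0 0 0 1;-0.03 0 -0.001 0 0 0 1;-0.03 0 -0.001 0 0 0 1"

```text
clock: 7.45
position: [0.5946, -0.076, 0.0221]
ee_rot: [-0.0, 0.758, -0.652, 0.0]
force: [-0.5, 2.1, 2.7]
width: 0.031
grasp_force: 46.7
```

Emit:
carry_out:
  targets: "-0.008 0 0 0 0 0 1;-0.016 0 0 0 0 0 1;-0.024 0 0 0 0 0 1;-0.024 0 0 0 0 0 1"

```text
clock: 7.85
position: [0.5918, -0.0587, 0.0222]
ee_rot: [-0.0, 0.758, -0.652, 0.0]
force: [-0.9, 1.1, 4.0]
width: 0.0306
grasp_force: 46.9
```

Run:
```python
from h import *
s=observe();print(s["position"],s["force"],s["moment"])
d=cam("scene");cv2.imwrite("pics/s2.png",cv2.resize(d["img"][180:280,180:350],None,fx=4,fy=4,interpolation=cv2.INTER_CUBIC))
```

```text
[ 0.59182482 -0.05872396  0.02215672] [-0.93051192  1.07732397  4.01334027] [ 0.40089739  0.30968323 -0.03718168]
```

View pics/s2.png

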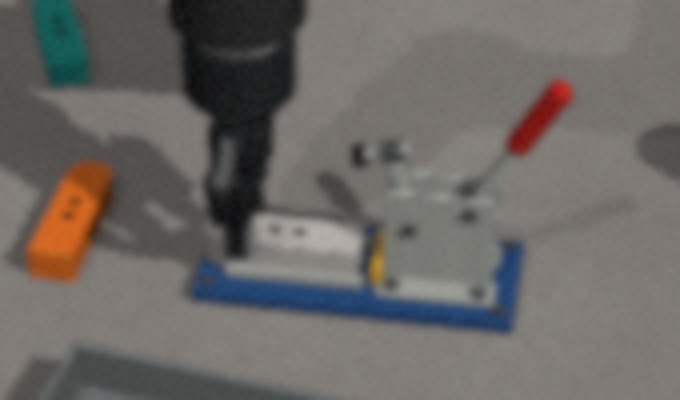

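The bolt lies in the channel with its square end at crop (362,245), about 8 mm short of the yellow stop at (378,262). I continue in small steps.

Emit:
carry_out:
  targets: "-0.003 0 0 0 0 0 1;-0.006 0 0 0 0 0 1;-0.006 0 0 0 0 0 1"

```text
clock: 8.2
position: [0.5913, -0.0554, 0.0221]
ee_rot: [0.0, 0.758, -0.652, 0.0]
force: [-0.5, -2.2, 3.9]
width: 0.0307
grasp_force: 46.9
```

Emit:
carry_out:
  targets: "-0.0013 0 0 0 0 0 1;-0.0013 0 0 0 0 0 1"

```text
clock: 8.4
position: [0.5911, -0.0546, 0.0221]
ee_rot: [0.0, 0.758, -0.652, 0.0]
force: [-0.1, -3.9, 4.3]
width: 0.031
grasp_force: 46.9
```

Emit:
carry_out:
  targets: "-0.0013 0 0 0 0 0 1;-0.0013 0 0 0 0 0 1"

```text
clock: 8.6
position: [0.591, -0.0535, 0.0221]
ee_rot: [-0.0, 0.758, -0.652, 0.0]
force: [0.8, -4.2, 4.8]
width: 0.0307
grasp_force: 47.0
```

Emit:
carry_out:
  targets: "-0.0013 0 0 0 0 0 1;-0.0013 0 0 0 0 0 1"

```text
clock: 8.8
position: [0.5908, -0.0524, 0.0221]
ee_rot: [0.0, 0.758, -0.652, 0.0]
force: [0.6, -4.0, 4.7]
width: 0.0307
grasp_force: 47.0
```

Emit:
carry_out:
  targets: "-0.0013 0 0 0 0 0 1;-0.0013 0 0 0 0 0 1"

```text
clock: 9.0
position: [0.5907, -0.0514, 0.0221]
ee_rot: [-0.0, 0.758, -0.652, 0.0]
force: [0.7, -4.3, 5.8]
width: 0.0308
grasp_force: 47.1
```

Emit:
carry_out:
  targets: "-0.0013 0 0 0 0 0 1;-0.0013 0 0 0 0 0 1"

```text
clock: 9.2
position: [0.5905, -0.0504, 0.0222]
ee_rot: [-0.0, 0.758, -0.652, 0.0]
force: [0.3, -4.5, 4.7]
width: 0.0307
grasp_force: 47.1
```

Emit:
carry_out:
  targets: "-0.0013 0 0 0 0 0 1;-0.0013 0 0 0 0 0 1"

```text
clock: 9.4
position: [0.5904, -0.0495, 0.0221]
ee_rot: [0.0, 0.758, -0.652, 0.0]
force: [0.8, -5.3, 5.6]
width: 0.0309
grasp_force: 47.1
```

Emit:
carry_out:
  targets: "-0.0013 0 0 0 0 0 1;-0.0013 0 0 0 0 0 1"

```text
clock: 9.6
position: [0.5904, -0.0494, 0.0221]
ee_rot: [0.0, 0.758, -0.652, 0.001]
force: [2.3, -8.6, 4.0]
width: 0.031
grasp_force: 46.9
```

Emit:
carry_out:
  targets: "-0.001 0 0 0 0 0 1;-0.001 0 0 0 0 0 1"

```text
clock: 9.8
position: [0.5903, -0.0494, 0.0221]
ee_rot: [0.001, 0.758, -0.652, 0.001]
force: [4.5, -11.2, 3.1]
width: 0.0309
grasp_force: 46.7
```

The bolt is against the stop: the TCP no longer advances and the force climbs. I ease the commanded load off, open, and rise.

Emit:
carry_out:
  targets: "0.002 0 -0.001 0 0 0 1;0.002 0 -0.001 0 0 0 1"

```text
clock: 10.0
position: [0.5903, -0.0495, 0.0221]
ee_rot: [-0.0, 0.758, -0.652, 0.0]
force: [2.1, -5.6, 1.7]
width: 0.031
grasp_force: 46.6
```

Emit:
carry_out:
  targets: "0 0 0 0 0 0 0.3;0 0 0 0 0 0 0.3;0 0 0 0 0 0 0.3;0 0 0 0 0 0 0.3"

```text
clock: 10.4
position: [0.5898, -0.0487, 0.0221]
ee_rot: [0.0, 0.758, -0.652, -0.0]
force: [0.1, -0.4, -0.5]
width: 0.0597
grasp_force: 0.0
```

Emit:
carry_out:
  targets: "0.013 0 0 0 0 0 0.3;0.027 0 0 0 0 0 0.3;0.027 0 -0.04 0 0 0 0.3;0.027 0 -0.1 0 0 0 0.3;0.027 0 -0.16 0 0 0 0.3;0.027 0 -0.22 0 0 0 0.3;0.027 0 -0.28 0 0 0 0.3;0.027 0 -0.31 0 0 0 1;0.027 0 -0.31 0 0 0 1"

```text
clock: 11.3
position: [0.5945, -0.0704, 0.2603]
ee_rot: [-0.003, 0.758, -0.653, 0.003]
force: [-0.3, 0.0, -0.1]
width: 0.0317
grasp_force: 0.0
```

Run:
```python
from h import *
print(observe()["position"])
A=cam("scene");B=cam("top")
def red(d,u0,u1,v0,v1):
    h=cv2.cvtColor(d["img"],cv2.COLOR_BGR2HSV);m=((h[...,0]<8)|(h[...,0]>172))&(h[...,1]>130)&(h[...,2]>60)
    v,u=np.nonzero(m[v0:v1,u0:u1]);return u.mean()+u0,v.mean()+v0,len(u)
ra=red(A,295,335,190,230);rb=red(B,220,250,190,215);print(ra,rb)
o1,d1=ray(A,*ra[:2]);o2,d2=ray(B,*rb[:2]);d1,d2=d1[0],d2[0]
s=np.linalg.lstsq(np.stack([d1,-d2],1),o2-o1,rcond=None)[0];p=o1+s[0]*d1;q=o2+s[1]*d2;m=(p+q)/2
print("grip",m,np.linalg.norm(p-q))
a=np.radians(98.6);ax=np.array([np.cos(a),np.sin(a)]);n=np.array([-ax[1],ax[0]])
r=m[:2]-[.5735,.054];x,y,z=r@ax-.04,r@n,m[2]-.075
print("rel pivot",x,y,z,"len",np.hypot(x,z),"deg",np.degrees(np.arctan2(z,x)))
# bolt square end in wrist
d=cam("wrist");np.save("w4.npy",d,allow_pickle=True)
c=np.vstack([cv2.resize(A["img"][190:265,200:340],(700,375),interpolation=cv2.INTER_CUBIC),cv2.resize(d["img"],(700,525))[:0]])
cv2.imwrite("pics/s3.png",c)
```

```text
[ 0.59453887 -0.07039903  0.26026979]
(np.float64(314.65765765765764), np.float64(208.7927927927928), 111) (np.float64(nan), np.float64(nan), 0)
 ** On entry to DLASCL parameter number  4 had an illegal value
 ** On entry to DLASCL parameter number  4 had an illegal value
 ** On entry to DLASCL parameter number  4 had an illegal value
 ** On entry to DLASCL parameter number  4 had an illegal value
 ** On entry to DLASCL parameter number  5 had an illegal value
 ** On entry to DLASCL parameter number  4 had an illegal value<stdin>:6: RuntimeWarning: Mean of empty slice.
  ret = ret.dtype.type(ret / rcount)
Traceback (most recent call last):
numpy.linalg.LinAlgError: SVD did not converge in Linear Least Squares
```

Run:
```python
from h import *
A=cam("scene");B=np.load("top0.npy",allow_pickle=True).item()
o1,d1=ray(A,314.66,208.79);o2,d2=ray(B,234.67,202.14);d1,d2=d1[0],d2[0]
s=np.linalg.lstsq(np.stack([d1,-d2],1),o2-o1,rcond=None)[0];p=o1+s[0]*d1;q=o2+s[1]*d2;m=(p+q)/2
print("grip",m,np.linalg.norm(p-q))
a=np.radians(98.6);ax=np.array([np.cos(a),np.sin(a)]);n=np.array([-ax[1],ax[0]])
r=m[:2]-[.5735,.054];x,y,z=r@ax-.04,r@n,m[2]-.075
print("rel pivot",x,y,z,"len",np.hypot(x,z),"deg",np.degrees(np.arctan2(z,x)))
cv2.imwrite("pics/s3.png",cv2.resize(A["img"][190:265,200:340],(700,375),interpolation=cv2.INTER_CUBIC))
o=np.array([.5735,.054])
for th in (70,50,40):
    t=np.radians(th);P=o+ax*(.04+.085*np.cos(t)-.009*np.sin(t)-.011);print(th,np.r_[P,.075+.085*np.sin(t)+.009*np.cos(t)])
P=o+ax*.10
print(move([*P,.26],down(-81.4)))
```

```text
grip [0.55945863 0.13601326 0.14978669] 0.0032842230395271075
rel pivot 0.043190813788120085 0.0016196099133983486 0.0747866904698309 len 0.0863625814060138 deg 59.99270441676602
70 [0.56608088 0.10305663 0.15795205]
50 [0.56202428 0.12987968 0.14589887]
40 [0.56029174 0.14133556 0.13653135]
[-3.002e-01  1.200e-03 -8.100e-03  5.000e-04  2.000e-04 -2.000e-04]
```

View pics/s3.png

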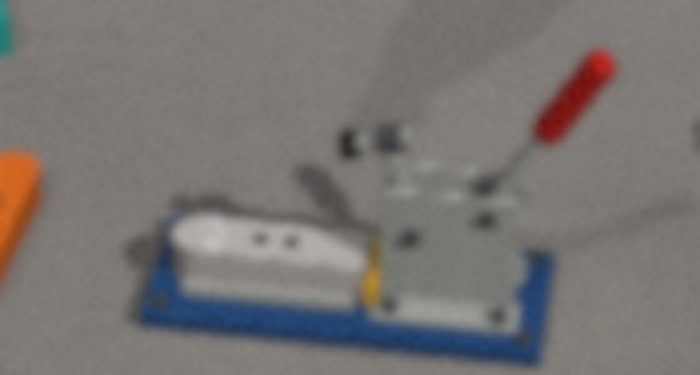

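The bolt lies flat and home against the stop. Triangulation puts the grip 86 mm from the pivot (85 stated) at 60° up. I'll push with closed fingers, tilted by half the lever angle, along the grip's arc.

```bash
cat >> h.py <<'E'
a_=np.radians(98.6);AX=np.array([np.cos(a_),np.sin(a_),0]);N=np.array([-AX[1],AX[0],0]);O=np.array([.5735,.054,0]);Z=np.array([0,0,1.])
def lever(th,off=0,lat=.0008):
    t=np.radians(th);f=np.radians(max(th,0)/2)
    nrm=-np.sin(t)*AX+np.cos(t)*Z; rel=np.clip((th-th/2)/10,-1,1)
    p=O+AX*.04+Z*.075+.085*(np.cos(t)*AX+np.sin(t)*Z)+(.009+off)*nrm-.011*rel*(np.cos(f)*AX+np.sin(f)*Z)+lat*N
    return p,R.from_rotvec(-f*N)*down(-81.4)
E
python3 - <<'E'
from h import *
p,r=lever(62,.02)
print(p,move([p[0],p[1],.26],down(-81.4)),move([p[0],p[1],.21],r),move(p,r))
E
```

```text
[0.56599923 0.09824662 0.1579998 ] [-2.266e-01  2.200e-03 -8.100e-03  5.000e-04  2.000e-04 -2.000e-04] [-0.2266  0.0021  0.0585  0.0005 -0.172  -0.0004] [-0.2266  0.002   0.1279  0.0005 -0.172  -0.0004]
```

Emit:
carry_out:
  targets: "-0.06 0.002 -0.01 0 0 0 1;-0.12 0.002 -0.01 0 0 0 1;-0.18 0.002 -0.01 0 0 0 1;-0.227 0.002 -0.01 0 0 0 1;-0.227 0.002 0.02 0 -0.045 0 1;-0.227 0.002 0.05 0 -0.09 0 1;-0.227 0.002 0.058 0 -0.135 0 1;-0.227 0.002 0.058 0 -0.172 0 1;-0.227 0.002 0.058 0 -0.172 0 1"

```text
clock: 12.35
position: [0.566, 0.0963, 0.2081]
ee_rot: [-0.174, 0.728, -0.631, -0.205]
force: [0.6, 0.0, 0.2]
width: -0.0
grasp_force: 0.0
```

Run:
```python
from h import *
s=observe();print(s["position"],s["force"],s["width"],s["joint_positions"])
for th,o in((62,.02),(62,.01),(60,0),(55,0),(50,0)):
    print(th,o,move(*lever(th,o)))
A=cam("scene");cv2.imwrite("pics/s4.png",cv2.resize(A["img"][150:265,200:370],(680,460),interpolation=cv2.INTER_CUBIC))
```

```text
[0.56601057 0.09625936 0.20807095] [0.57995602 0.00140246 0.19840173] -4.323089404676443e-05 [ 0.14826939  0.04116056  0.13733078 -0.54622934 -1.65618388 -0.05595298]
62 0.02 [ 0.0323 -0.0008  0.0585  0.0007  0.0009 -0.0024]
62 0.01 [ 0.0255 -0.0007  0.0699  0.0007  0.0009 -0.0024]
60 0 [ 0.0163 -0.0007  0.0843  0.0007  0.0065 -0.0024]
55 0 [ 0.011  -0.0007  0.0921  0.0008  0.0204 -0.0024]
50 0 [ 0.0063 -0.0006  0.1003  0.0008  0.0343 -0.0024]
```

View pics/s4.png

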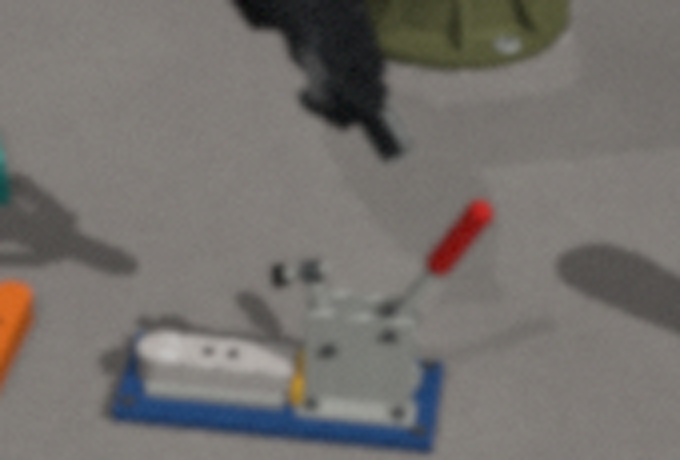

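The closed fingers are above and behind the red grip with a clear path to it (crop (395,150) against grip (460,237)). That was my last picture; from here I work by force and masks.

Emit:
carry_out:
  targets: "0.016 -0.001 0.03 0 0 -0.002 1;0.032 -0.001 0.058 0 0 -0.002 1;0.029 -0.001 0.064 0 0 -0.002 1;0.0255 -0.001 0.07 0 0 -0.002 1;0.0255 -0.001 0.07 0 0 -0.002 1"

```text
clock: 12.9
position: [0.5655, 0.1105, 0.1578]
ee_rot: [-0.175, 0.733, -0.626, -0.201]
force: [-0.2, 0.4, 0.4]
width: -0.0001
grasp_force: 0.0
```

Run:
```python
from h import *
s=observe();print(s["position"],s["force"])
for th in(62,60,58,56,54,52,50,48): print(th,move(*lever(th)))
```

```text
[0.56553626 0.11053688 0.15781198] [-0.24856244  0.41322492  0.43854218]
62 [ 0.0001  0.0018  0.0142 -0.0001 -0.0005  0.0026]
60 [-0.0023  0.0018  0.0172 -0.0002  0.005   0.0026]
58 [-0.0045  0.0018  0.0202 -0.0002  0.0106  0.0026]
56 [-0.0066  0.0018  0.0234 -0.0002  0.0162  0.0026]
54 [-0.0087  0.0018  0.0265 -0.0002  0.0217  0.0026]
52 [-0.0106  0.0018  0.0298 -0.0003  0.0273  0.0026]
50 [-0.0123  0.0018  0.0331 -0.0003  0.0328  0.0026]
48 [-0.014   0.0017  0.0365 -0.0003  0.0384  0.0026]
```

Emit:
carry_out:
  targets: "0 0.002 0.007 0 0 0.002 1;0 0.002 0.014 0 0 0.002 1;-0.002 0.002 0.017 0 0.005 0.002 1;-0.0045 0.002 0.02 0 0.01 0.002 1;-0.0045 0.002 0.02 0 0.01 0.002 1"

```text
clock: 13.4
position: [0.5623, 0.1204, 0.1459]
ee_rot: [-0.164, 0.734, -0.631, -0.19]
force: [0.8, 0.2, 0.9]
width: 0.0003
grasp_force: 0.0
```

Emit:
carry_out:
  targets: "-0.002 0 0.003 0 0.006 0 1;-0.004 0 0.006 0 0.011 0 1;-0.006 0 0.0095 0 0.017 0 1;-0.0075 0 0.013 0 0.022 0 1;-0.0075 0 0.013 0 0.022 0 1"

```text
clock: 13.9
position: [0.5606, 0.1301, 0.1396]
ee_rot: [-0.142, 0.74, -0.636, -0.165]
force: [-0.1, 0.3, 0.2]
width: 0.0
grasp_force: 0.0
```

```bash
cat >> h.py <<'E'
def red(d,u0=290,u1=345,v0=185,v1=260):
    h=cv2.cvtColor(d["img"],cv2.COLOR_BGR2HSV);m=((h[...,0]<8)|(h[...,0]>172))&(h[...,1]>130)&(h[...,2]>60)
    v,u=np.nonzero(m[v0:v1,u0:u1]);return u.mean()+u0,v.mean()+v0,len(u)
def angle(d):
    """lever angle from red centroid by ray meeting the fixture's y=0 plane"""
    u,v,k=red(d);o,r=ray(d,u,v);r=r[0];q=o+r*(((O-o)@N)/(r@N))-O
    x,z=q@AX-.04,q[2]-.075;return np.degrees(np.arctan2(z,x)),np.hypot(x,z),k
E
python3 - <<'E'
from h import *
s=observe();print(s["position"],s["force"]);print(angle(np.load("scene0.npy",allow_pickle=True).item()),angle(cam("scene")))
for th in range(52,30,-3): print(th,move(*lever(th)))
E
```

```text
[0.56056994 0.13011344 0.13955137] [-0.05411217  0.321344    0.19616   ]
(np.float64(59.3783065594705), np.float64(0.08846141464306341), 111) (np.float64(50.212928561414586), np.float64(0.08886666254811665), 114)
52 [ 0.0002 -0.0008 -0.0047  0.0002 -0.0045  0.0002]
49 [-0.0029 -0.0008 -0.      0.0002  0.0038  0.0002]
46 [-0.0058 -0.0008  0.0048  0.0002  0.0121  0.0002]
43 [-0.0083 -0.0008  0.0099  0.0002  0.0205  0.0002]
40 [-0.0106 -0.0008  0.015   0.0002  0.0288  0.0002]
37 [-0.0127 -0.0008  0.0202  0.0002  0.0371  0.0002]
34 [-0.0144 -0.0008  0.0256  0.0002  0.0455  0.0002]
31 [-0.0158 -0.0008  0.031   0.0002  0.0538  0.0002]
```

The handle follows: 59° to 50°, matching the tool. I continue in short calls.

Emit:
carry_out:
  targets: "-0.003 0 0 0 0.004 0 1;-0.006 0 0.005 0 0.012 0 1;-0.0083 0 0.01 0 0.02 0 1;-0.0083 0 0.01 0 0.02 0 1"

```text
clock: 14.35
position: [0.5592, 0.1391, 0.1353]
ee_rot: [-0.122, 0.745, -0.64, -0.142]
force: [0.4, -0.4, 0.2]
width: 0.0
grasp_force: 0.0
```

Run:
```python
from h import *
s=observe();print(s["position"],s["force"]);print(angle(cam("scene")))
for th in range(44,20,-2): print(th,move(*lever(th)))
```

```text
[0.55917166 0.13906886 0.13530637] [ 0.37797993 -0.42840242  0.20247813]
(np.float64(42.32473126152719), np.float64(0.08878686302116637), 118)
44 [ 0.0012 -0.0009 -0.002   0.0003 -0.0024  0.0003]
42 [-0.0006 -0.0009  0.0013  0.0003  0.0032  0.0003]
40 [-0.0023 -0.0009  0.0046  0.0003  0.0088  0.0003]
38 [-0.0039 -0.0009  0.008   0.0002  0.0143  0.0003]
36 [-0.0054 -0.0009  0.0115  0.0002  0.0199  0.0003]
34 [-0.0068 -0.0009  0.015   0.0002  0.0254  0.0004]
32 [-0.008  -0.0009  0.0185  0.0002  0.031   0.0004]
30 [-0.0091 -0.0009  0.0221  0.0002  0.0365  0.0004]
28 [-0.01   -0.0009  0.0257  0.0002  0.0421  0.0004]
26 [-0.0108 -0.0009  0.0293  0.0002  0.0476  0.0004]
24 [-0.0115 -0.0009  0.033   0.0002  0.0532  0.0004]
22 [-0.0121 -0.0009  0.0367  0.0002  0.0588  0.0004]
```

Emit:
carry_out:
  targets: "-0.0023 0 0.0046 0 0.009 0 1;-0.004 0 0.008 0 0.014 0 1;-0.004 0 0.008 0 0.014 0 1"

```text
clock: 14.7
position: [0.5585, 0.1436, 0.1308]
ee_rot: [-0.108, 0.748, -0.643, -0.125]
force: [-0.3, -0.6, -0.6]
width: -0.0003
grasp_force: 0.0
```

Emit:
carry_out:
  targets: "-0.0015 0 0.0035 0 0.0056 0 1;-0.0015 0 0.0035 0 0.0056 0 1"

```text
clock: 14.9
position: [0.5584, 0.1452, 0.1288]
ee_rot: [-0.102, 0.749, -0.644, -0.119]
force: [-0.5, 0.1, -0.7]
width: 0.0002
grasp_force: 0.0
```

Emit:
carry_out:
  targets: "-0.0013 0 0.0035 0 0.0056 0 1;-0.0013 0 0.0035 0 0.0056 0 1"

```text
clock: 15.1
position: [0.5582, 0.1468, 0.1266]
ee_rot: [-0.096, 0.75, -0.645, -0.112]
force: [0.0, -0.6, -0.0]
width: -0.0001
grasp_force: 0.0
```

Emit:
carry_out:
  targets: "-0.0012 0 0.0035 0 0.0056 0 1;-0.0012 0 0.0035 0 0.0056 0 1"

```text
clock: 15.3
position: [0.5579, 0.1485, 0.1244]
ee_rot: [-0.091, 0.751, -0.646, -0.106]
force: [0.1, -0.4, -0.0]
width: 0.0
grasp_force: 0.0
```

Run:
```python
from h import *
s=observe();print(s["position"],s["force"]);print(angle(cam("scene")))
for th in range(34,6,-2): print(th,move(*lever(th)))
```

```text
[0.55789596 0.14852965 0.1243623 ] [ 0.05516059 -0.40989039 -0.0185246 ]
(np.float64(32.61910073737957), np.float64(0.08887220235467885), 122)
34 [ 0.0002 -0.0007 -0.0033  0.0001 -0.0054  0.0001]
32 [-0.0014 -0.0007  0.0001  0.0001  0.0002  0.0001]
30 [-0.0028 -0.0007  0.0036  0.0001  0.0057  0.0001]
28 [-0.0041 -0.0007  0.0071  0.0001  0.0113  0.0001]
26 [-0.0053 -0.0007  0.0106  0.0001  0.0168  0.0001]
24 [-0.0063 -0.0007  0.0142  0.0001  0.0224  0.0001]
22 [-0.0072 -0.0007  0.0178  0.0001  0.0279  0.0001]
20 [-0.008  -0.0007  0.0215  0.0001  0.0335  0.0001]
18 [-0.0101 -0.0007  0.0253  0.0001  0.0391  0.0001]
16 [-0.0121 -0.0007  0.0293  0.0001  0.0446  0.0001]
14 [-0.0139 -0.0007  0.0332  0.0001  0.0502  0.0001]
12 [-0.0156 -0.0007  0.0373  0.0001  0.0557  0.0001]
10 [-0.0172 -0.0007  0.0414  0.0001  0.0613  0.0001]
8 [-0.0185 -0.0007  0.0456  0.0001  0.0668  0.0001]
```

Emit:
carry_out:
  targets: "-0.0028 0 0.0036 0 0.0057 0 1;-0.0028 0 0.0036 0 0.0057 0 1"

```text
clock: 15.55
position: [0.5575, 0.1513, 0.1224]
ee_rot: [-0.085, 0.752, -0.646, -0.099]
force: [-0.0, 0.3, 0.1]
width: 0.0001
grasp_force: 0.0
```

Emit:
carry_out:
  targets: "-0.0012 0 0.0035 0 0.0056 0 1;-0.0012 0 0.0035 0 0.0056 0 1"

```text
clock: 15.75
position: [0.5575, 0.1526, 0.1204]
ee_rot: [-0.079, 0.753, -0.647, -0.092]
force: [0.6, -0.5, 2.4]
width: 0.0001
grasp_force: 0.8
```

Emit:
carry_out:
  targets: "-0.001 0 0.0035 0 0.0056 0 1;-0.001 0 0.0035 0 0.0056 0 1"

```text
clock: 15.95
position: [0.5574, 0.154, 0.1184]
ee_rot: [-0.074, 0.753, -0.648, -0.085]
force: [-1.0, -1.0, 3.2]
width: 0.0
grasp_force: 1.9
```

Emit:
carry_out:
  targets: "-0.001 0 0.0035 0 0.0056 0 1;-0.001 0 0.0035 0 0.0056 0 1"

```text
clock: 16.15
position: [0.5572, 0.1555, 0.116]
ee_rot: [-0.068, 0.754, -0.648, -0.079]
force: [0.1, -1.0, 3.6]
width: 0.0002
grasp_force: 2.2
```

The force is rising as the pad meets the bolt. Smaller steps now.

Emit:
carry_out:
  targets: "-0.0005 0 0.0018 0 0.0028 0 1;-0.0005 0 0.0018 0 0.0028 0 1"

```text
clock: 16.35
position: [0.5571, 0.1562, 0.1148]
ee_rot: [-0.066, 0.754, -0.649, -0.076]
force: [-0.8, 0.4, 4.6]
width: 0.0
grasp_force: 2.1
```

Emit:
carry_out:
  targets: "-0.0005 0 0.0018 0 0.0028 0 1;-0.0005 0 0.0018 0 0.0028 0 1"

```text
clock: 16.55
position: [0.5569, 0.1568, 0.1132]
ee_rot: [-0.063, 0.755, -0.649, -0.073]
force: [-0.7, 1.1, 3.8]
width: -0.0001
grasp_force: 1.7
```

Emit:
carry_out:
  targets: "-0.0005 0 0.0018 0 0.0028 0 1;-0.0005 0 0.0018 0 0.0028 0 1"

```text
clock: 16.75
position: [0.5566, 0.1572, 0.1113]
ee_rot: [-0.059, 0.755, -0.649, -0.069]
force: [0.3, 0.5, 2.0]
width: -0.0002
grasp_force: 0.9
```

Emit:
carry_out:
  targets: "-0.0005 0 0.0018 0 0.0028 0 1;-0.0005 0 0.0018 0 0.0028 0 1"

```text
clock: 16.95
position: [0.5561, 0.1575, 0.1095]
ee_rot: [-0.056, 0.755, -0.65, -0.066]
force: [0.1, -0.1, 0.4]
width: -0.0003
grasp_force: 0.0
```

Run:
```python
from h import *
s=observe();print(s["position"],s["force"]);print(angle(cam("scene")))
for th in range(20,4,-2): print(th,move(*lever(th)))
```

```text
[0.55611123 0.15752775 0.10948213] [ 0.11917926 -0.10524869  0.41278773]
(np.float64(19.27313009477035), np.float64(0.08883835104580522), 126)
20 [-0.0016 -0.0012 -0.0012  0.0006 -0.0003 -0.0001]
18 [-0.0041 -0.0013  0.0024  0.0006  0.0053 -0.0001]
16 [-0.0065 -0.0013  0.0061  0.0006  0.0109 -0.0001]
14 [-0.0087 -0.0013  0.0099  0.0006  0.0164 -0.0001]
12 [-0.0108 -0.0013  0.0137  0.0006  0.022  -0.0001]
10 [-0.0128 -0.0013  0.0177  0.0006  0.0275 -0.0001]
8 [-0.0146 -0.0013  0.0216  0.0006  0.0331 -0.0001]
6 [-0.0163 -0.0013  0.0257  0.0006  0.0386 -0.0001]
```

Emit:
carry_out:
  targets: "-0.0005 0 0.0018 0 0.0028 0 1;-0.0005 0 0.0018 0 0.0028 0 1"

```text
clock: 17.2
position: [0.5563, 0.1582, 0.1087]
ee_rot: [-0.053, 0.755, -0.65, -0.063]
force: [0.8, -0.1, -0.1]
width: -0.0
grasp_force: 0.0
```

Emit:
carry_out:
  targets: "-0.0005 0 0.0018 0 0.0028 0 1;-0.0005 0 0.0018 0 0.0028 0 1"

```text
clock: 17.4
position: [0.5563, 0.1589, 0.1077]
ee_rot: [-0.051, 0.756, -0.65, -0.059]
force: [0.2, 0.4, -0.5]
width: -0.0005
grasp_force: 0.0
```

Emit:
carry_out:
  targets: "-0.0006 0 0.0018 0 0.0028 0 1;-0.0006 0 0.0018 0 0.0028 0 1"

```text
clock: 17.6
position: [0.5566, 0.1592, 0.1074]
ee_rot: [-0.048, 0.756, -0.65, -0.055]
force: [-1.1, -2.8, 2.4]
width: 0.0
grasp_force: 1.4
```

Emit:
carry_out:
  targets: "-0.0006 0 0.0018 0 0.0028 0 1;-0.0006 0 0.0018 0 0.0028 0 1"

```text
clock: 17.8
position: [0.5569, 0.1594, 0.1071]
ee_rot: [-0.045, 0.756, -0.651, -0.051]
force: [-2.2, -4.6, 6.0]
width: 0.0003
grasp_force: 3.9
```

Emit:
carry_out:
  targets: "-0.0006 0 0.0018 0 0.0028 0 1;-0.0006 0 0.0018 0 0.0028 0 1"

```text
clock: 18.0
position: [0.5572, 0.1595, 0.1069]
ee_rot: [-0.043, 0.757, -0.651, -0.047]
force: [-2.6, -6.4, 10.1]
width: 0.0002
grasp_force: 6.0
```

The stop is felt at about 12 N total, so the clamp is home. I back straight off and check that it stays shut.

Emit:
carry_out:
  targets: "0 0 -0.005 0 0 0 1;0 0 -0.015 0 0 0 1;0 0 -0.05 0 0 0 1;0 0 -0.1 0 0 0 1;0 0 -0.15 0 0 0 1;0 0 -0.15 0 0 0 1;0 0 -0.15 0 0 0 1;0 0 -0.15 0 0 0 1;0 0 -0.15 0 0 0 1;0 0 -0.15 0 0 0 1"

```text
clock: 19.0
position: [0.558, 0.1463, 0.2147]
ee_rot: [-0.042, 0.756, -0.651, -0.05]
force: [-0.5, -0.0, -0.4]
width: -0.0001
grasp_force: 0.0
```

Run:
```python
from h import *
s=observe();print(s["position"],s["force"])
A=cam("scene");print(angle(A))
# gap bolt-to-stop: yellow / bright pixels along fixture in scene
a0=np.load("scene0.npy",allow_pickle=True).item()
# black pad: expected at fixture x=-55, top of bolt z=.036+
T=np.array(A["cam_to_world"]);K=np.array(A["K"])
for x,y,z in((-.055,0,.040),(-.08,0,.036),(-.13,0,.036),(-.03,0,.036),(-.055,-.012,.036)):
    w=O+AX*x+N*y+Z*z;c=T[:3,:3].T@(w-T[:3,3]);u=K[0,0]*c[0]/-c[2]+K[0,2];v=K[1,1]*-c[1]/-c[2]+K[1,2]
    print((x,y,z),round(u),round(v),A["img"][round(v),round(u)])
# bystanders: changed pixels since start, outside the arm/fixture
df=cv2.absdiff(A["img"],a0["img"]).max(2)>60
n,l,st,c=cv2.connectedComponentsWithStats(df.astype(np.uint8));print([tuple(map(int,q)) for q in st[1:] if q[4]>25])
```

```text
[0.55802691 0.14626758 0.21466404] [-0.49286773 -0.01076001 -0.37574557]
(np.float64(19.492855890215402), np.float64(0.08848244873660621), 129)
(-0.055, 0, 0.04) 262 237 [50 52 51]
(-0.08, 0, 0.036) 253 237 [134 137 143]
(-0.13, 0, 0.036) 235 236 [152 153 156]
(-0.03, 0, 0.036) 271 239 [126 128 131]
(-0.055, -0.012, 0.036) 261 241 [158 162 167]
[(295, 0, 11, 11, 91), (380, 0, 83, 13, 700), (307, 13, 6, 6, 31), (287, 31, 15, 48, 472), (326, 30, 14, 20, 88), (523, 32, 21, 34, 315), (292, 84, 8, 23, 90), (504, 87, 27, 52, 562), (474, 109, 18, 23, 172), (494, 112, 8, 5, 32), (286, 114, 5, 13, 32), (332, 125, 19, 4, 56), (311, 166, 13, 22, 168), (307, 201, 16, 18, 114), (317, 222, 23, 7, 111), (234, 232, 39, 16, 343)]
```

```bash
python3 -c "
from h import *
print(hand_in())"
```

```text
the job is handed in; nothing more can be done
None
```

The aluminium bolt is in the channel, square end against the yellow stop. The red handle went over its dead point and stayed shut after release, with the pad on the bolt. Peak forces were about 12 N on both the stop and the handle, and I handed the job in after about 19 s of robot time.

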